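# Catch the tin from the dispenser

## Task

Let the squat tin out of the dispenser and catch it: press the eject key beside the chute all the way down with one finger, and have the other finger standing in the chute so that the tin that pops out comes to rest against it before it gets to the chute's open end. Only touch, do not grip or lift the tin, and leave the other things alone. Finish while holding: the key still held down, and the tin standing still in the chute, stopped by the other finger.

Things in the scene. Friction and masses are not known exactly. Their poses are not given: they have to be found in the camera images.
- rack: Fixed tin dispenser: a straight sloping metal chute on grey plastic feet, 262 mm long, 100 mm wide, open at its low front end, closed at its high end. Origin on the worktop under the chute; z up, x level towards the high end, y across, towards the side with the key. A gate, a low metal strip 9 mm high, crosses the chute floor 18 mm uphill of the origin; the tin waits behind it.
- chute (a point): Point on the middle of the polished chute floor, 60 mm above the rack's origin; x axis up the slope (22 degrees), y across towards the key, z off the floor. In this frame (m): floor from x -0.120 (open end) to 0.137, gate at x 0.016 to 0.021, inner side walls at y -0.046 and 0.046, 22 mm high (30 mm beside the waiting tin).
- tin_center (a point): Centre of the squat round tin, 86 mm across, 40 mm high, 0.16 to 0.3 kg; at the start at x 0.065, y 0, z 0.020 in the chute's frame. A spring plunger presses it on the gate with 3 N and throws it 20 mm forward when the gate drops; it then slides down by its weight and off the open end within about half a second unless something stands in the chute.
- tin: The same tin: origin at the centre of its underside, z along its axis.
- key_top (a point): Middle of the flat level top of the eject key, a grey bar 64 mm long (rack's x) and 32 mm wide (y) alongside the chute, 34 mm downhill of the rack's origin, 70 mm from the chute's centre line, top 74 mm above the worktop when up. Abreast of it the chute floor is 46 mm above the worktop: with the key down (62 mm), a fingertip level with its top stands 16 mm off the floor.
- key (a joint): Travel of the eject key: 0 up, 0.012 m fully down. It moves straight down, carrying the gate with it; a spring raises it again when let go. It takes about 2 to 4 N to start and 5 N when fully down; the gate frees the tin at about 0.010.
- cup_mid (a point): Bystander: flowered cup, 90 x 119 x 64 mm; its centre, half-way up. Leave it where it stands.
- lidded_tin_mid (a point): Bystander: round lidded spice tin, 50 mm across and 74 mm tall, standing close beside the rack, on the side away from the key; its centre, half-way up. Leave it where it stands.
- dropper_mid (a point): Bystander: small brown dropper bottle, 33 mm across and 102 mm tall; its centre, half-way up. Leave it where it stands.
- matchbox_mid (a point): Bystander: flat card matchbox, 62 x 110 x 17 mm; its centre, half-way up. Leave it where it stands.
- spoon_mid (a point): Bystander: steel dessert spoon, 191 mm long; its centre, half-way up. Leave it where it stands.
- spice_tin_mid (a point): Bystander: round lidded spice tin, 50 mm across and 68 mm tall; its centre, half-way up. Leave it where it stands.
Things that resemble listed ones, but are neither listed nor needed, are in the scene too. Of the things that look like the tin, the smallest one is meant.

How it is judged:
On the way, in this order (a step that is already met when the one before it is completed fails the run):
1. the eject key is being pressed by a finger, the tin still behind the gate (value of joint key above 0.004 m and contact force between key and the fingers above 0.3 N and x of tin_center in the frame of chute above 0.06 m).
2. the tin has popped out past the gate and stands still in the chute against a finger, with the key down (x of tin_center in the frame of chute between -0.07 and 0.053 m and z of tin_center in the frame of chute between 0.012 and 0.028 m and value of joint key above 0.008 m and contact force between tin and the fingers above 0.05 N and contact force between key and the fingers above 0.3 N and linear speed of tin below 0.02 m/s), for 0.3 s.
At the end, for the whole second after the job is handed in: The key is held at least 8 mm down by a finger; the tin has come at least 12 mm out of its place, is still wholly in the chute (its centre at least 50 mm from the open end), stands flat on the floor within 8 mm, is still (under 20 mm/s) and rests against a finger (over 0.05 N) (all of step 2); the arm keeps its last pose, push and grip.
It fails at once if the tin slid away to the chute's open end (x of tin_center in the frame of chute below -0.077 m).
It fails at once if the tin was lifted off the chute (z of tin_center in the frame of chute above 0.034 m).
It fails at once if the tin was lifted out over the side (y of tin_center in the frame of chute above 0.015 m or y of tin_center in the frame of chute below -0.015 m).
It fails at once if a bystander was moved more than 25 mm or knocked over (distance of any of cup_mid, lidded_tin_mid, dropper_mid, matchbox_mid, spoon_mid, spice_tin_mid from where it was at the start of the episode above 0.025 m).
It also fails if it takes over 26 s, if anything falls off the work surface, if the arm or the gripper's body presses on something with over 40 N, if the wrist force passes 120 N, or if a joint passes its speed limit or range.

## Robot

A 6-joint arm with a two-finger parallel gripper is mounted at the origin on a cart in front of the work surface, level with it; the furniture and walls round the work are solid. World frame = base frame: x ahead of the robot, y to its left, z up, the work surface at z = 0. Lengths are in m, angles in rad, forces in N, time in s.
With the tool pointing down it reaches from about 0.4 to 0.825 m from the base axis. Payload 7 kg.
Tool frame: the origin (TCP) lies between the finger pads; the fingertips stand 17 mm ahead of it and the grasp point (between the pads) lies 2 mm behind it; z points along the fingers, y is the line along which they close (so a half turn about z gives the same grasp; the last joint's range is limited). The gripper opens to 85 mm and grips with 20 to 120 N. Pads are 22 mm wide; open, the fingers measure 114 mm over their backs; the gripper's body (76 mm by 85 mm) begins 54 mm behind the grasp point. The pads swing forward as they close: fully open they stand 13 mm farther back than shut.
Start: joints at [1.449, 0.359, 0.012, 0, -1.224, -0.288], TCP at [0.269, 0.619, 0.248] pointing down, gripper open.
Joint ranges: [-3.07, 3.07], [-1.43, 2.12], [-1.02, 1.25], [-3.03, 1.67], [-3.05, -0], [-3.03, 3.03]. Speed limits (rad/s): [2.39, 2.39, 3.01, 3.14, 3.14, 3.14].

## Interface

Orientations are given as a 3x3 rotation matrix whose columns are the frame's x, y, z axes.
In Python, from rig import get_state, capture, close_job, find_in, silhouettes gives the robot as it stands.
- The arm moves only by the tool drive_tool, never from a script. Its argument "rows" is a list of rows, each a list of 3 entries, a list of its own where there are three numbers: the turn, a rotation vector about the tool's x, y, z in degrees, then the shift along the tool's x, y, z in cm, then the opening, from -1 (shut) to 1 (fully open), so that 0 is half open. A call has 1 to 10 rows; each row is the pose to reach, as a shift and turn from the pose commanded when the call began, along the tool's axes at that moment; what a row does not reach only later rows make up. A row lasts 1/8 s, in which the tool goes at most 62.5 mm and 10.7 degrees, less where a joint would pass 70% of its speed; a pose out of reach is approached as far as the arm can. A call with a gripper value outside its range is refused whole. The fingers move at their own pace and stop on an object; "grip_force" is the grip in N (left out, the last holds). Time passes only in rows, so rows that repeat a pose let the fingers close. It gives the time, the measured TCP pose, the force, the opening and the grip force at its end, in the units of the state.
- get_state(): the state, without advancing time (a new reading comes with each control period).
- capture(name): name is "scene" or "top"; returns a dict with "pixels" (420x560x3 uint8, red, green, blue), "fx", "fy", "cx", "cy" (pixels), "camera_from_world" (4x4, takes a point from world to camera coordinates). Camera axes: x right, y up, looking along -z (the intrinsics and any distortion apply to the point x, -y, -z); pixel columns grow to the right and rows downward; lengths in m; the calibration is good to about 2 mm. A picture is of the moment at which its call begins. There is no depth.
- close_job(): hands the job in; it is judged then, once.
Trained networks look in a picture, given as the dict that the camera call returned (one of the last four; its "shot" number tells which), for a name from the list of things; names that differ only in an ending like _2 or _b are one class to them, and where a whole thing is asked for, a point or a joint stands for the part that bears it (a point fixed in the world has none). Each returns a list of dicts, best first, with "p" (0 to 1); they miss things now and then, are a little off and sometimes report something else, mostly with a low value. They report only what shows in the picture. A call takes as long as a camera call. They do not tell look-alikes from the thing itself.
- find_in(target, picture): "position" ([column, row] in pixels, amid what is visible of it).
- silhouettes(target, picture): "region" (420x560 bool, what is visible of it) and "position" ([column, row] in pixels, amid what is visible of it).
The state is a dict: "time": time; "q": joint angles; "joint_vel": joint speeds; "joint_efforts": joint torques, N m; "tool_pos": TCP position; "orientation": TCP orientation; "wrist_force": force on the tool from outside, world axes, zero at the start; "ft_torque": the same for the moment, N m; "finger_gap": finger opening in m; "grasp_force": force on a finger pad.
Only numpy, scipy, OpenCV 4.12 (cv2) and the standard library are available. Lean on these libraries where they do the work, as an engineer would, in place of code of your own. Each camera call takes 0.05 s, during which the arm holds its last target. There are 200 camera calls.

## Working session

There is one attempt and no reset: what is moved stays moved. The work goes in short steps, Python scripts to look and compute and a tool call to move; the robot and the scene stay as the last step left them, time stands still between calls to the robot, and variables do not carry over. Pictures are saved under pics/ and viewed, at most 10 in all, crops included, and the job is handed in when it is done.

Besides the shell and the picture viewer there is one more tool, called after "Request:" by a JSON object that holds its "fn" and its "kwargs". drive_tool: Moves the arm, as the interface text tells. Its arguments: {"type":"object","properties":{"rows":{"type":"array","items":{"type":"array"}},"grip_force":{"type":"number"}},"required":["rows"]}

```bash
mkdir -p pics; cat > h.py <<'E'
import numpy as np, cv2
from rig import *
def proj(P,c):
    P=np.atleast_2d(P); T=np.array(c["camera_from_world"]); q=P@T[:3,:3].T+T[:3,3]
    return np.c_[c["cx"]+c["fx"]*q[:,0]/-q[:,2], c["cy"]+c["fy"]*q[:,1]/q[:,2]]
def ray(px,c):
    T=np.array(c["camera_from_world"]);R=T[:3,:3]
    d=R.T@np.array([(px[0]-c["cx"])/c["fx"],-(px[1]-c["cy"])/c["fy"],-1]); return -R.T@T[:3,3],d
def onz(px,c,z):
    o,d=ray(px,c); return o+d*(z-o[2])/d[2]
E
python3 - <<'E'
from h import *
ims=[]
for n in("scene","top"):
    c=capture(n); print(n,[k for k in c if k!="pixels"],c["fx"],c["cx"],c["cy"],np.round(c["camera_from_world"],3).tolist())
    cv2.imwrite(f"pics/{n}.png",c["pixels"][:,:,::-1])
    for t in("rack","tin","key","lidded_tin_mid","cup_mid","dropper_mid"):
        for r in find_in(t,c)[:4]:
            print(t,np.round(r["position"]),round(r["p"],2),np.round(onz(r["position"],c,.06),3))
s=get_state();print(s)
E
```

```text
scene ['fx', 'fy', 'cx', 'cy', 'camera_from_world', 'shot'] 485.88098642230506 281.65057741348306 206.61304774517882 [[0.019, -1.0, -0.011, -0.015], [0.739, 0.006, 0.674, -0.451], [-0.674, -0.021, 0.739, -0.911], [0.0, 0.0, 0.0, 1.0]]
rack [267. 222.] 0.8 [0.504 0.03  0.06 ]
rack [430. 257.] 0.45 [ 0.401 -0.352  0.06 ]
tin [189. 243.] 0.9 [0.437 0.214 0.06 ]
tin [264. 188.] 0.72 [0.624 0.044 0.06 ]
tin [350. 236.] 0.63 [ 0.46  -0.172  0.06 ]
tin [294. 188.] 0.38 [ 0.625 -0.036  0.06 ]
key [250. 222.] 0.74 [0.505 0.074 0.06 ]
lidded_tin_mid [294. 188.] 0.85 [ 0.623 -0.036  0.06 ]
cup_mid [133. 199.] 0.85 [0.581 0.384 0.06 ]
cup_mid [440. 208.] 0.59 [ 0.555 -0.406  0.06 ]
dropper_mid [407. 182.] 0.77 [ 0.647 -0.338  0.06 ]
top ['fx', 'fy', 'cx', 'cy', 'camera_from_world', 'shot'] 457.10661916160234 276.5707484849464 212.28862236222704 [[-0.306, -0.952, 0.002, 0.166], [0.757, -0.242, 0.606, -0.459], [-0.577, 0.187, 0.795, -1.189], [0.0, 0.0, 0.0, 1.0]]
{'time': 0.7, 'q': array([ 1.44908416e+00,  3.58538681e-01,  1.19231111e-02, -3.93806049e-05,
       -1.22410582e+00, -2.88073821e-01]), 'joint_vel': array([-1.96880453e-03,  5.27012663e-04,  2.07798136e-03,  8.31359369e-05,
        9.30966226e-04,  2.54960495e-03]), 'joint_efforts': array([ 1.11263838e-03, -5.82764804e+01,  2.93613321e+01,  6.94038481e+00,
       -4.59990115e-04, -9.33496182e-06]), 'tool_pos': array([0.26894068, 0.61908529, 0.2483449 ]), 'orientation': array([[ 9.17200778e-01, -3.98425316e-01, -2.76656306e-05],
       [-3.98425312e-01, -9.17200776e-01,  7.88768470e-05],
       [-5.68014706e-05, -6.13232179e-05, -9.99999997e-01]]), 'wrist_force': array([-0.2271028 , -0.75179763,  0.09042044]), 'ft_torque': array([-0.06507904,  0.02753483, -0.0274857 ]), 'grasp_force': 0.0, 'finger_gap': 0.08518471945111318}
```

View pics/scene.png

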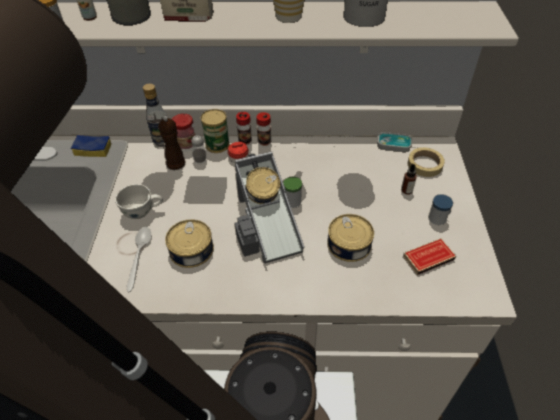

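View pics/top.png

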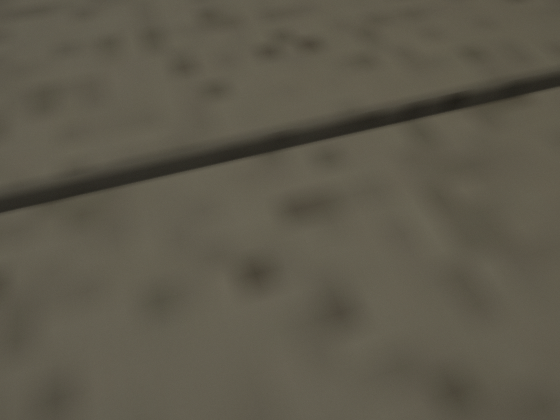

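The scene picture shows the chute running from (258,157) at the high end to (282,255) at the low end, with the key at about (247,235). There are three tins: (264,184) in the chute, plus (189,243) and (350,237) on the worktop. The one in the chute is the smallest and sits behind the gate, so it is the one meant. The top view is filled with something blurred, so it's blocked. I'll confirm with an enlarged crop.

```bash
python3 - <<'E'
from h import *
c=capture("scene")
im=c["pixels"][140:275,210:330,::-1]
cv2.imwrite("pics/crop.png",cv2.resize(im,None,fx=4.4,fy=4.4,interpolation=cv2.INTER_CUBIC))
for t in("rack","key","tin"):
    for r in silhouettes(t,c)[:2]:
        m=r["region"].astype(np.uint8); k=max(cv2.findContours(m,0,2)[0],key=cv2.contourArea)
        print(t,np.round(r["position"]),round(r["p"],2),m.sum(),cv2.approxPolyDP(k,2.5,True)[:,0].tolist())
E
```

```text
rack [267. 223.] 0.93 4210 [[270, 152], [251, 154], [235, 161], [239, 200], [246, 204], [245, 213], [235, 222], [238, 241], [244, 255], [260, 251], [266, 262], [299, 253], [303, 247], [280, 178], [278, 195], [271, 202], [255, 203], [244, 190], [245, 177], [255, 167], [267, 166], [278, 174]]
key [250. 225.] 0.9 378 [[246, 210], [247, 214], [237, 220], [243, 236], [249, 238], [255, 231]]
tin [264. 183.] 0.91 1011 [[253, 169], [246, 178], [248, 196], [259, 203], [271, 201], [277, 193], [278, 177], [266, 167]]
tin [189. 243.] 0.72 1873 [[199, 220], [180, 221], [166, 232], [169, 257], [180, 266], [201, 264], [212, 253], [209, 229]]
```

View pics/crop.png

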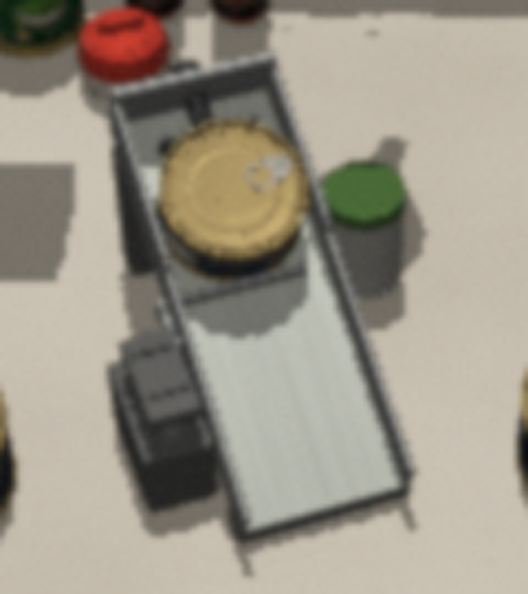

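The crop confirms it: a small gold tin behind the gate line at crop (245,287), with the key top at about (165,380). Next I'll fit the rack's x, y and yaw.

```bash
cat >> h.py <<'E'
a=np.radians(22)
Cx=np.array([np.cos(a),0,np.sin(a)]);Cz=np.array([-np.sin(a),0,np.cos(a)])
def ch(p): p=np.atleast_2d(p); return np.array([0,0,.06])+p[:,:1]*Cx+p[:,1:2]*[0,1,0]+p[:,2:]*Cz
def rk(P,v):
    c,s=np.cos(v[2]),np.sin(v[2]); return np.atleast_2d(P)@np.array([[c,s,0],[-s,c,0],[0,0,1]])+[v[0],v[1],0]
E
python3 - <<'E'
from h import *
from scipy.optimize import least_squares
c=capture("scene")
crop=np.array([[240,537],[409,493],[185,303],[305,270],[234,190],[165,382]])/4.4+[210,140]-.5+.5/4.4
P=np.r_[ch([[-.12,.05,0],[-.12,-.05,0],[.0185,.046,.009],[.0185,-.046,.009],[.065,0,.04]]),[[-.034,.07,.074]]]
f=lambda v:(proj(rk(P,v),c)-crop).ravel()
r=least_squares(f,[.5,.03,.2],loss="soft_l1");v=r.x;print(v,np.degrees(v[2]));print(np.round(f(v).reshape(-1,2),1))
np.save("v.npy",v)
im=cv2.resize(c["pixels"][140:275,210:330,::-1],None,fx=4.4,fy=4.4,interpolation=cv2.INTER_CUBIC)
def dr(Q,col):
    q=((proj(rk(Q,v),c)-[210,140]+.5)*4.4).astype(np.int32); cv2.polylines(im,[q.reshape(-1,1,2)],True,col,1)
t=np.linspace(0,6.28,40)
dr(ch(np.c_[.065+.043*np.cos(t),.043*np.sin(t),t*0+.04]),(0,0,255))
dr(ch([[-.12,.046,0],[-.12,-.046,0],[.137,-.046,0],[.137,.046,0]]),(0,255,0))
dr(ch([[-.12,.05,.022],[-.12,-.05,.022],[.137,-.05,.022],[.137,.05,.022]]),(255,255,0))
k=np.array([-.034,.07,.074]);dr(k+[[.032,.016,0],[.032,-.016,0],[-.032,-.016,0],[-.032,.016,0]],(255,0,255))
cv2.imwrite("pics/fit.png",im)
# tool orientation: y line across rack: rack y
print("key",rk(k,v))
E
```

```text
[0.5360831  0.02577716 0.34588277] 19.817622905257544
[[ 0.1  0.5]
 [ 0.3 -0.3]
 [-1.7  0.6]
 [ 5.8 -0.8]
 [ 0.3  0.5]
 [-1.1 -0.8]]
key [[0.48036479 0.08010459 0.074     ]]
```

View pics/fit.png

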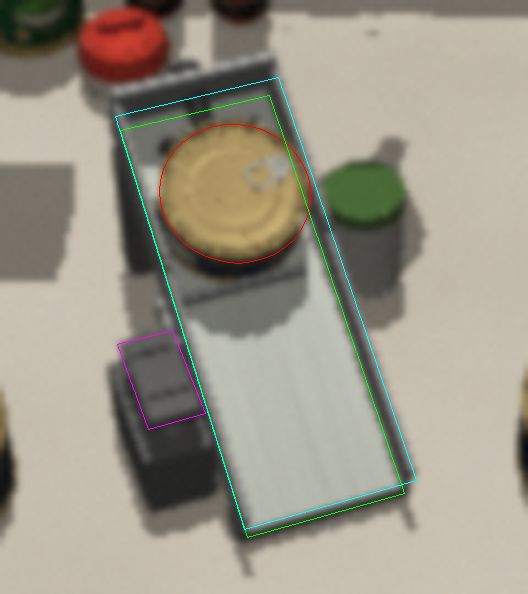

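The overlay agrees with the chute edges, tin rim and key top. Next I'll compute the hover move, with the tool vertical, its closing line across the rack, finger A over the key and finger B mid-chute.

```bash
cat >> h.py <<'E'
def goal(X,Y,z,v=None):
    from scipy.spatial.transform import Rotation as Ro
    v=np.load("v.npy") if v is None else v
    s=get_state();R=np.array(s["orientation"]);p=rk([X,Y,0],v)[0];p[2]=z
    y=np.array([np.sin(v[2]),-np.cos(v[2]),0]);zz=np.array([0,0,-1.]);Rg=np.c_[np.cross(y,zz),y,zz]
    print("goal",np.round(p,4),"turn deg",np.round(Ro.from_matrix(R.T@Rg).as_rotvec(degrees=True),2),"shift cm",np.round(R.T@(p-s["tool_pos"])*100,2))
E
python3 -c "
from h import *
goal(-.037,.035,.2)"
```

```text
goal [0.4894 0.0462 0.2   ] turn deg [ -0.   -0.  -43.3] shift cm [43.05 43.77  4.83]
```

Request:
{"fn": "drive_tool", "kwargs": {"rows": [[[0,0,-4],[4.3,4.4,0],0.3],[[0,0,-9],[8.6,8.8,0],0.3],[[0,0,-13],[12.9,13.1,0],0.3],[[0,0,-18],[17.2,17.5,0],0.3],[[0,0,-22],[21.5,21.9,0],0.3],[[0,0,-27],[25.8,26.3,0],0.3],[[0,0,-31],[30.1,30.6,0],0.3],[[0,0,-36],[34.4,35,0],0.3],[[0,0,-40],[38.7,39.4,2],0.3],[[0,0,-43.3],[43,43.8,4.8],0.3]]}}

```text
time: 2.2
tool_pos: [0.4875, 0.0506, 0.2039]
orientation: [[0.94, 0.341, 0.003], [0.341, -0.94, 0.001], [0.003, -0.0, -1.0]]
wrist_force: [1.5, 0.5, -0.2]
finger_gap: 0.0555
grasp_force: 0.0
```

Request:
{"fn": "drive_tool", "kwargs": {"rows": [[[0,0,0],[0,0,0],0.3],[[0,0,0],[0,0,0],0.3],[[0,0,0],[0,0,0],0.3]]}}

```text
time: 2.58
tool_pos: [0.4867, 0.0533, 0.204]
orientation: [[0.94, 0.34, 0.001], [0.34, -0.94, 0.001], [0.001, -0.0, -1.0]]
wrist_force: [0.7, 0.2, 0.4]
finger_gap: 0.0557
grasp_force: 0.0
```

```bash
python3 - <<'E'
from h import *
goal(-.037,.035,.13)
s=get_state();print(s["tool_pos"],s["finger_gap"],s["time"],s["wrist_force"])
a1=capture("scene")["pixels"];b=capture("top");np.save("c.npy",b["camera_from_world"])
cv2.imwrite("pics/hov.png",np.hstack([cv2.resize(a1[120:290,180:350],(400,400)),cv2.resize(b["pixels"],(400,400))])[:,:,::-1])
E
```

```text
goal [0.4894 0.0462 0.13  ] turn deg [-0.01 -0.08  0.07] shift cm [0.   0.76 7.4 ]
[0.48670096 0.05330372 0.20399222] 0.05565864054328307 2.575 [0.66118068 0.19394457 0.38050708]
```

View pics/hov.png

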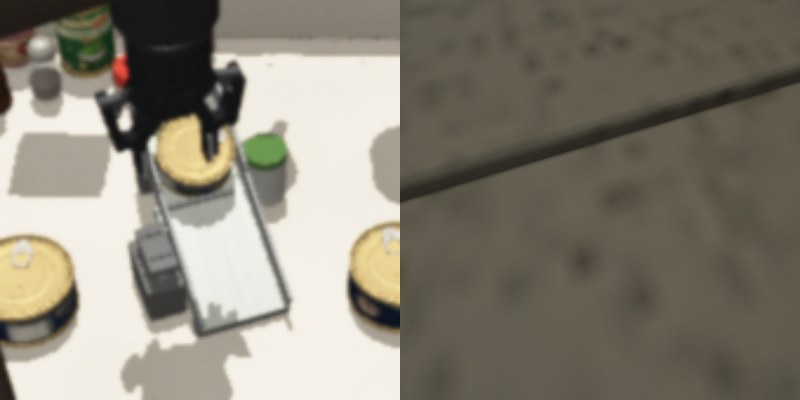

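The fingers hover above the key side and the chute, with tips near full-picture pixels (243,200) and (270,187). I'll project the tips to check their lateral placement, and close the remaining 7.6 mm.

Request:
{"fn": "drive_tool", "kwargs": {"rows": [[[0,0,0],[0,0.8,2],0.3],[[0,0,0],[0,0.8,5],0.3],[[0,0,0],[0,0.8,8],0.3],[[0,0,0],[0,0.8,8.5],0.3],[[0,0,0],[0,0.8,8.5],0.3]]}}

```text
time: 3.3
tool_pos: [0.4895, 0.0453, 0.1189]
orientation: [[0.94, 0.34, 0.0], [0.34, -0.94, -0.0], [0.0, 0.0, -1.0]]
wrist_force: [-0.0, 0.5, 1.0]
finger_gap: 0.0554
grasp_force: 0.0
```

```bash
python3 - <<'E'
from h import *
goal(-.037,.035,.11)
s=get_state();print(s["tool_pos"],s["finger_gap"],s["time"],s["wrist_force"])
c=capture("scene");v=np.load("v.npy");z=s["tool_pos"][2]-.017
im=cv2.resize(c["pixels"][140:275,210:330,::-1],None,fx=4.4,fy=4.4,interpolation=cv2.INTER_CUBIC)
R=s["orientation"];p=s["tool_pos"]
for sg in(1,-1):
    g=s["finger_gap"]/2
    Q=[p+R@np.array([x,sg*y,.017]) for x,y in((-.011,g),(.011,g),(.011,g+.0145),(-.011,g+.0145))]
    q=((proj(np.array(Q),c)-[210,140]+.5)*4.4).astype(np.int32);cv2.polylines(im,[q.reshape(-1,1,2)],True,(0,0,255),1)
cv2.imwrite("pics/near.png",im)
E
```

```text
goal [0.4894 0.0462 0.11  ] turn deg [ 0.01 -0.02  0.08] shift cm [ 0.02 -0.08  0.89]
[0.48953896 0.04533864 0.11892884] 0.055437748494203375 3.3 [-0.02107846  0.51377756  0.95062028]
```

View pics/near.png

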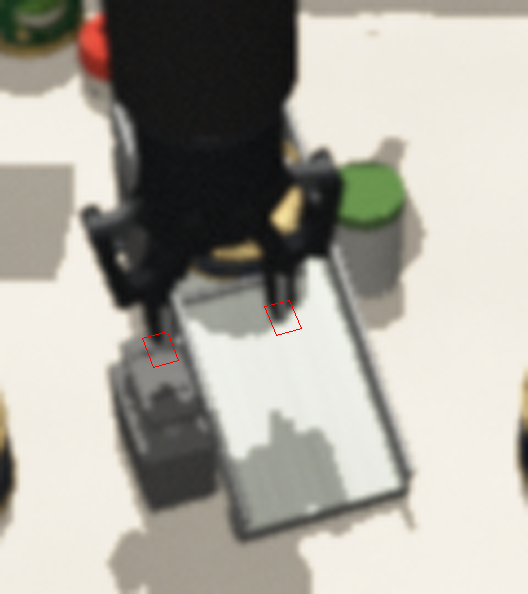

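The tips line up laterally with the projected boxes: one over the key at (158,345), the other mid-chute at (280,317). They sit a few mm higher than a 17 mm tip would, because the fingers are partly open. I'll descend in steps and watch the force.

Request:
{"fn": "drive_tool", "kwargs": {"rows": [[[0,0,0],[0,0,1.2],0.3],[[0,0,0],[0,0,2.4],0.3],[[0,0,0],[0,0,2.8],0.3],[[0,0,0],[0,0,2.8],0.3]]}}

```text
time: 3.85
tool_pos: [0.489, 0.0445, 0.0898]
orientation: [[0.941, 0.339, -0.001], [0.339, -0.941, -0.001], [-0.001, 0.0, -1.0]]
wrist_force: [0.1, -0.8, 0.4]
finger_gap: 0.0555
grasp_force: 0.0
```

Request:
{"fn": "drive_tool", "kwargs": {"rows": [[[0,0,0],[0,0,0.3],0.3],[[0,0,0],[0,0,0.6],0.3],[[0,0,0],[0,0,0.6],0.3],[[0,0,0],[0,0,0.6],0.3]]}}

```text
time: 4.35
tool_pos: [0.4891, 0.0447, 0.0843]
orientation: [[0.941, 0.339, -0.0], [0.339, -0.941, -0.0], [-0.0, -0.0, -1.0]]
wrist_force: [-0.8, 0.2, -0.3]
finger_gap: 0.0558
grasp_force: 0.0
```

Request:
{"fn": "drive_tool", "kwargs": {"rows": [[[0,0,0],[0,0,0.2],0.3],[[0,0,0],[0,0,0.4],0.3],[[0,0,0],[0,0,0.4],0.3]]}}

```text
time: 4.72
tool_pos: [0.4891, 0.0447, 0.0802]
orientation: [[0.941, 0.339, -0.0], [0.339, -0.941, -0.0], [-0.0, 0.0, -1.0]]
wrist_force: [-0.9, 1.3, 1.2]
finger_gap: 0.0556
grasp_force: 0.6
```

Request:
{"fn": "drive_tool", "kwargs": {"rows": [[[0,0,0],[0,0,0.2],0.3],[[0,0,0],[0,0,0.4],0.3],[[0,0,0],[0,0,0.4],0.3]]}}

```text
time: 5.1
tool_pos: [0.4891, 0.0447, 0.0761]
orientation: [[0.941, 0.339, -0.0], [0.339, -0.941, -0.0], [-0.0, -0.0, -1.0]]
wrist_force: [-1.9, -0.7, 4.1]
finger_gap: 0.0555
grasp_force: 2.7
```

Request:
{"fn": "drive_tool", "kwargs": {"rows": [[[0,0,0],[0,0,0.2],0.3],[[0,0,0],[0,0,0.4],0.3],[[0,0,0],[0,0,0.4],0.3]]}}

```text
time: 5.48
tool_pos: [0.4892, 0.0448, 0.0743]
orientation: [[0.94, 0.34, 0.001], [0.34, -0.94, 0.0], [0.001, 0.0, -1.0]]
wrist_force: [-11.4, 1.0, 29.9]
finger_gap: 0.0559
grasp_force: 15.9
```

Request:
{"fn": "drive_tool", "kwargs": {"rows": [[[0,0,0],[0,0,0.2],0.3],[[0,0,0],[0,0,0.4],0.3],[[0,0,0],[0,0,0.4],0.3],[[0,0,0],[0,0,0.4],0.3]]}}

```text
time: 5.98
tool_pos: [0.4894, 0.045, 0.0733]
orientation: [[0.94, 0.341, 0.002], [0.341, -0.94, 0.0], [0.002, 0.0, -1.0]]
wrist_force: [-26.5, 2.4, 68.9]
finger_gap: 0.0557
grasp_force: 35.3
```

```bash
python3 - <<'E'
from h import *
s=get_state();print(s["tool_pos"],s["finger_gap"],s["time"],s["wrist_force"],s["grasp_force"])
c=capture("scene")
cv2.imwrite("pics/press.png",cv2.resize(c["pixels"][140:275,210:330,::-1],None,fx=4.4,fy=4.4,interpolation=cv2.INTER_CUBIC))
E
```

```text
[0.48939407 0.04498912 0.07333857] 0.05568279867718992 5.975 [-26.47919901   2.3992105   68.92306863] 35.299199391156435
```

View pics/press.png

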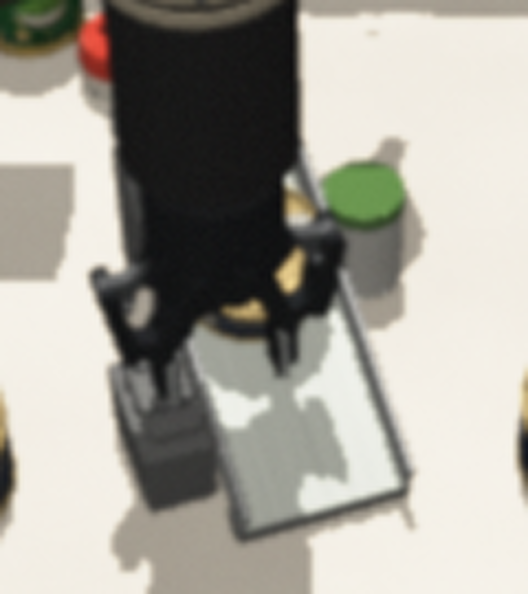

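The tin has come out past the gate: its front rim is now at crop (240,330), against finger B. The key bottomed at TCP z of about 0.074 and I'm pressing harder than needed, so I'll ease off while keeping it down.

Request:
{"fn": "drive_tool", "kwargs": {"rows": [[[0,0,0],[0,0,-0.2],0.3],[[0,0,0],[0,0,-0.4],0.3],[[0,0,0],[0,0,-0.5],0.3],[[0,0,0],[0,0,-0.5],0.3]]}}

```text
time: 6.52
tool_pos: [0.4892, 0.0447, 0.0745]
orientation: [[0.941, 0.34, 0.001], [0.34, -0.941, 0.0], [0.001, 0.0, -1.0]]
wrist_force: [-8.0, 1.1, 19.7]
finger_gap: 0.0556
grasp_force: 10.2
```

```bash
python3 - <<'E'
from h import *
s=get_state();print(s["tool_pos"],s["finger_gap"],s["time"],s["wrist_force"],s["grasp_force"])
c=capture("scene");v=np.load("v.npy")
im=cv2.resize(c["pixels"][140:275,210:330,::-1],None,fx=4.4,fy=4.4,interpolation=cv2.INTER_CUBIC)
t=np.linspace(0,6.28,40)
for x,col in((.035,(0,0,255)),(.02,(255,0,0))):
  q=((proj(rk(ch(np.c_[x+.043*np.cos(t),.043*np.sin(t),t*0+.04]),v),c)-[210,140]+.5)*4.4).astype(np.int32);cv2.polylines(im,[q.reshape(-1,1,2)],True,col,1)
cv2.imwrite("pics/eased.png",im)
E
```

```text
[0.48916891 0.04471192 0.0745475 ] 0.05556096203233278 6.525 [-8.0176478   1.1412843  19.68642683] 10.216645784676075
```

View pics/eased.png

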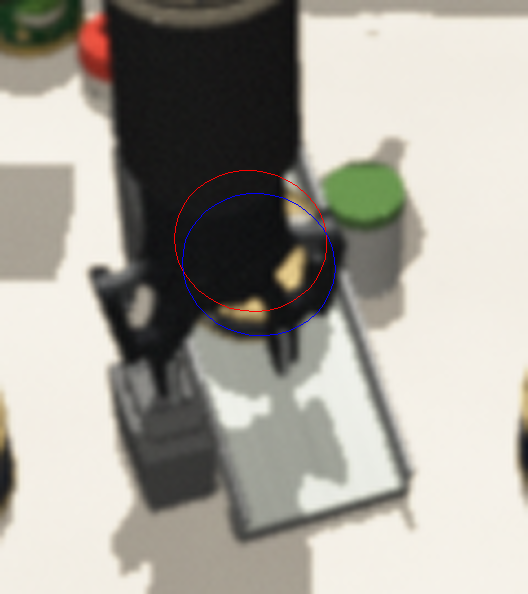

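The tin's front rim lies between the x=0.035 and x=0.020 overlays, at about 0.028. It is flat in the chute and against finger B, with the key down. I'll add slightly more push for margin, wait, and check that it holds still.

Request:
{"fn": "drive_tool", "kwargs": {"rows": [[[0,0,0],[0,0,0.1],0.3],[[0,0,0],[0,0,0.1],0.3],[[0,0,0],[0,0,0.1],0.3],[[0,0,0],[0,0,0.1],0.3],[[0,0,0],[0,0,0.1],0.3],[[0,0,0],[0,0,0.1],0.3]]}}

```text
time: 7.32
tool_pos: [0.4892, 0.0447, 0.0743]
orientation: [[0.94, 0.34, 0.001], [0.34, -0.94, 0.0], [0.001, 0.0, -1.0]]
wrist_force: [-11.6, 0.5, 30.5]
finger_gap: 0.0556
grasp_force: 15.4
```

```bash
python3 - <<'E'
from h import *
c=capture("scene");d=capture("scene")
print(np.abs(c["pixels"].astype(int)-d["pixels"])[140:275,210:330].mean())
print(get_state()["wrist_force"], close_job())
E
```

```text
0.6097530864197531
the job is handed in; nothing more can be done
[-12.21701242   0.85533118  29.17801692] None
```

I handed the job in with one finger pushing the key down at about 30 N and the tin stopped in the chute by the other finger, about 28 mm uphill of the chute's origin and holding still; the verdict was not shown, and I inferred the key's full travel from the tin's release and the force, not from a direct reading.

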